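Make up two control-panel kits

ROBOT

A 7-joint arm with a two-finger parallel gripper is mounted at the origin on the work surface. World frame = base frame: x ahead of the robot, y to its left, z up, the work surface at z = 0. Lengths are in m, angles in rad, forces in N, time in s.
With the tool pointing down it reaches from about 0.4 to 0.75 m from the base axis. Payload 19.5 kg.
Tool frame: the origin (TCP) lies between the finger pads; the fingertips stand 8 mm ahead of it and the grasp point (between the pads) lies 11 mm behind it; z points along the fingers, y is the line along which they close (so a half turn about z gives the same grasp; the last joint's range is limited). The gripper opens to 85 mm and grips with 20 to 120 N. Pads are 22 mm wide; open, the fingers measure 114 mm over their backs; the gripper's body (76 mm by 85 mm) begins 54 mm behind the grasp point. The pads swing forward as they close: fully open they stand 13 mm farther back than shut.
Start: joints at [-1.368, 0.707, -0.028, 1.485, 0.022, 0.951, -0.075], TCP at [0.139, 0.558, 0.239] pointing down, gripper open.
Joint ranges: [-2.71, 2.71], [-0.32, 2.16], [-1.57, 1.52], [0, 2.45], [-1.46, 4.6], [0, 2.02], [-2.83, 2.83]. Speed limits (rad/s): [1.89, 1.89, 2.57, 2.57, 3.01, 3.01, 3.01].

INTERFACE

Orientations are given as a unit quaternion [x, y, z, w].
In Python, from workcell import r gives the robot as it stands.
- The arm moves only by the tool apply_moves, never from a script. Its argument "motion" is text: rows parted by semicolons, each of 7 numbers parted by spaces: the finger opening in cm, from 0 to 8.54, then the shift along the tool's x, y, z in cm, then the turn, a rotation vector about the tool's x, y, z in degrees. A call has 1 to 12 rows; each row is the pose to reach, as a shift and turn from the pose commanded when the call began, along the tool's axes at that moment; what a row does not reach only later rows make up. A row lasts 1/12 s, in which the tool goes at most 41.7 mm and 7.16 degrees, less where a joint would pass 70% of its speed; a pose out of reach is approached as far as the arm can. A call with a gripper value outside its range is refused whole. The fingers move at their own pace and stop on an object; "newtons" is the grip in N (left out, the last holds). Time passes only in rows, so rows that repeat a pose let the fingers close. It gives the time, the measured TCP pose, the force, the opening and the grip force at its end, in the units of the state.
- r.state(): the state, without advancing time (a new reading comes with each control period).
- r.snapshot(name): name is "scene" or "top" or "wrist"; returns a dict with "frame" (480x640x3 uint8, blue, green, red), "z_map" (480x640 float32, m along the optical axis (not along the pixel's ray), 0 where there is no reading), "fx", "fy", "cx", "cy" (pixels), "rvec" (rotation vector, rad) and "tvec" (3), from world to camera coordinates, as OpenCV has them; the wrist camera has in their place "tool_from_camera" (4x4, takes a point from camera to tool coordinates, whose origin is the TCP and whose axes are the flange's). Camera axes: x right, y down, z forward; pixel columns grow to the right and rows downward; lengths in m; the calibration is good to about 2 mm. A picture is of the moment at which its call begins: read the wrist's pose just before it.
- r.job_done(): hands the job in; it is judged then, once.
The state is a dict: "clock": time; "joint_pos": joint angles; "joint_vel": joint speeds; "effort": joint torques, N m; "position": TCP position; "eef_rot": TCP orientation; "force": force on the tool from outside, world axes, zero at the start; "wrist_torque": the same for the moment, N m; "grip_width": finger opening in m; "gripper_force": force on a finger pad.
Only numpy, scipy, OpenCV 4.12 (cv2) and the standard library are available. Lean on these libraries where they do the work, as an engineer would, in place of code of your own. Each camera call takes 0.05 s, during which the arm holds its last target. There are 200 camera calls.

TASK

Make up the two kits from the parts on the bench: the motor kit in the square tray is the contactor and the large cable gland; the lighting kit in the long tray is the slim breaker, the push-button unit and the small cable gland. Put each part in a bay of its own, standing upright on the tray floor as it stood on the bench, and set it down rather than drop it. Leave the double-width breaker, the screwdriver and the multimeter where they are.

Things in the scene. Friction and masses are not known exactly. Their poses are not given: they have to be found in the camera images.
- square_tray: Square bare-metal kit tray, 165 x 165 mm outside, fixed to the bench, open on top. Origin at the centre of its underside, z up. Floor 3 mm thick, walls 3 mm thick and 18 mm high in all. One divider along its x (same height as the walls) makes two equal bays, centred at y = -40.5 and +40.5 mm in its frame, each 159 mm (x) by 78 mm (y) inside.
- long_tray: Long narrow bare-metal kit tray, 110 mm (x) by 258 mm (y) outside, fixed to the bench, open on top. Origin at the centre of its underside, z up. Floor 3 mm thick, walls 3 mm thick and 18 mm high in all. Two dividers along its x (same height) make three equal bays in a row, centred at y = -85, 0 and +85 mm in its frame, each 104 mm (x) by 82 mm (y) inside.
- contactor: Contactor: grey block 58 mm (x) by 45 mm (y), 30 mm high, with a narrower black block on top, 38 mm (x) by 45 mm (y), up to 58 mm (a thin white marker on it). Origin at the centre of its underside; best gripped across y (45 mm). About 0.2 kg. Stands upright on the bench at the start; z up.
- slim_breaker: Slim single-pole circuit breaker, white: 80 mm long (x), 18 mm thick (y), 44 mm high, with a nose 44 mm long in the middle up to 62 mm and a small black toggle on it up to 70 mm. Origin at the centre of its underside; grip across y (18 mm). About 0.12 kg. Stands upright on the bench at the start; z up.
- double_breaker: Double-width two-pole circuit breaker, white: as the slim one but 36 mm thick (y), with a black seam along the middle of its top. Not in either kit; to be left alone. Origin at the centre of its underside. Stands upright on the bench at the start; z up.
- large_gland: Large grey cable gland, round: threaded foot of 32 mm diameter and 12 mm high, flange of 42 mm diameter up to 18 mm, finely ribbed cap of 38 mm diameter up to 48 mm, tapering to a top at 54 mm with a dark hole. Origin at the centre of its underside, z along its axis; grip the cap. About 60 g. Stands on its threaded foot at the start.
- small_gland: Small grey cable gland of the same shape: threaded foot of 20 mm diameter and 12 mm high, flange of 29 mm diameter up to 17 mm, cap of 25 mm diameter up to 41 mm, tapering to a top at 46 mm with a dark hole. Origin at the centre of its underside, z along its axis; grip the cap. About 30 g. Stands on its threaded foot at the start.
- push_button: Panel push-button unit: black square contact block 30 x 30 mm, 34 mm high, with a round metal collar of 30 mm diameter above it up to 48 mm and a black round button on top up to 54 mm. Origin at the centre of its underside; grip across x or y (30 mm). About 70 g. Stands upright on the bench at the start; z up.
- screwdriver: Bystander: screwdriver 200 mm long with a black handle, lying on the bench to one side of the trays, along x. Origin on its underside. To be left alone.
- multimeter: Bystander: yellow hand multimeter 150 mm (x) by 76 mm (y), 36 mm high with a dial up to 41 mm, lying on its back to one side of the trays. Origin at the centre of its underside. To be left alone.
There are look-alikes about, which are no part of the job. Leave any green or red look-alike of the contactor alone.

How it is judged:
By the outcome, as a careful person would: the job done as asked, in the order asked, and still so for the second after the job is handed in, with the robot touching nothing.
It also fails if it takes over 144 s, if anything falls off the work surface, if the arm or the gripper's body presses on something with over 40 N, if the wrist force passes 120 N, or if a joint passes its speed limit or range.

## Working session

There is one attempt and no reset: what is moved stays moved. The work goes in short steps, Python scripts to look and compute and a tool call to move; the robot and the scene stay as the last step left them, time stands still between calls to the robot, and variables do not carry over. Pictures are saved under pics/ and viewed, at most 14 in all, crops included, and the job is handed in when it is done.

Besides the shell and the picture viewer there is one more tool, called after "Request:" by a JSON object that holds its "api" and its "payload". apply_moves: Moves the arm, as the interface text tells. Its arguments: {"type":"object","properties":{"motion":{"type":"string"},"newtons":{"type":"number"}},"required":["motion"]}

```bash
mkdir -p pics && ls && python3 - <<'E'
from workcell import r
import cv2,pickle
for n in("top","scene"):
    s=r.snapshot(n); cv2.imwrite(f"pics/{n}0.png",s["frame"]); pickle.dump(s,open(f"{n}0.pkl","wb"))
    print(n,s["fx"],s["fy"],s["cx"],s["cy"],s["rvec"],s["tvec"])
st=r.state(); print(st["clock"],st["position"],st["eef_rot"],st["force"],st["grip_width"])
E
```

```text
pics
top 480.49991906049866 480.49991906049866 321.26230050687496 244.9612782370171 [ 2.14962729 -2.13062362  0.21076732] [-0.01239561  0.51251587  1.31440244]
scene 454.4108304586489 454.4108304586489 315.53200087691863 246.400745755647 [ 2.34016474  0.85690388 -0.32538392] [-0.3698736  -0.22198236  1.28203168]
0.1 [0.13930358 0.55762981 0.23889219] [ 1.22095845e-01  9.92518196e-01 -4.83007564e-04 -3.59022478e-05] [0.66358724 1.20331404 0.20076552] 0.08547390286935053
```

View pics/top0.png

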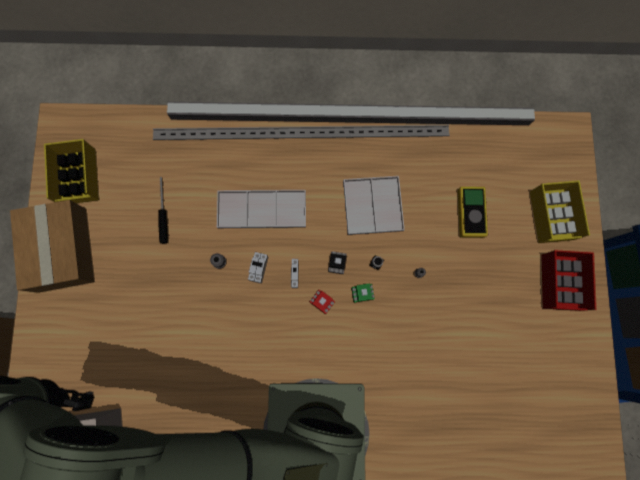

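View pics/scene0.png

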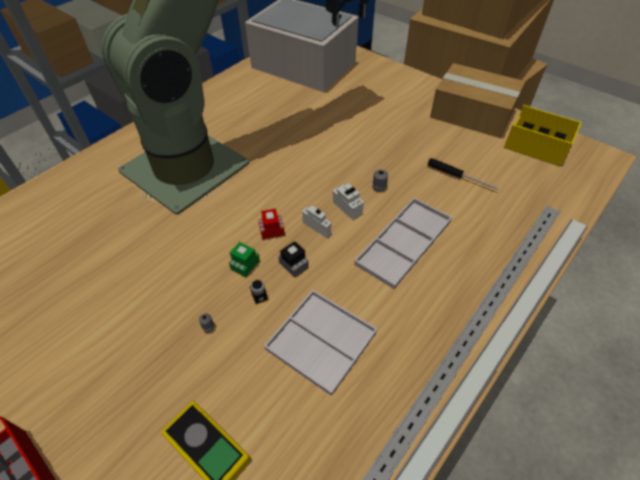

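The top view has x up and y to the left. In pixels (column, row):
- **Trays:** the long tray is at (262,210) and the square tray at (374,206).
- **Kit parts:** large gland (218,261), slim breaker (294,272), contactor with grey base and black top (338,262), push-button (377,262), small gland (419,272).
- **Leave alone:** double breaker (258,267), red look-alike (321,301), green look-alike (363,293).

Next I'll measure these with the depth map.

```bash
cat > h.py <<'E'
import numpy as np, cv2
from scipy.spatial.transform import Rotation as R
def world(s, T=None):
    """HxWx3 world points; T = world_from_tool (4x4) for the wrist camera"""
    v,u=np.mgrid[0:480,0:640]; z=s["z_map"].astype(float)
    P=np.stack([(u-s["cx"])/s["fx"]*z,(v-s["cy"])/s["fy"]*z,z],-1)
    if T is None:
        M=cv2.Rodrigues(np.array(s["rvec"],float))[0]; W=(P-np.array(s["tvec"]).ravel())@M
    else:
        A=T@np.array(s["tool_from_camera"]); W=P@A[:3,:3].T+A[:3,3]
    W[z==0]=np.nan
    return W
def tool(st):
    T=np.eye(4); T[:3,:3]=R.from_quat(st["eef_rot"]).as_matrix(); T[:3,3]=st["position"]; return T
def blobs(W,F,zmin,zmax,minpix,box):
    m=(W[...,2]>zmin)&(W[...,2]<zmax)&(W[...,0]>box[0])&(W[...,0]<box[1])&(W[...,1]>box[2])&(W[...,1]<box[3])
    n,L,S,C=cv2.connectedComponentsWithStats(m.astype(np.uint8))
    for i in range(1,n):
        if S[i,4]<minpix: continue
        k=L==i; w=W[k]
        (cx,cy),(a,b),th=cv2.minAreaRect((w[:,:2]*1000).astype(np.float32))
        print("px",C[i].round(),S[i,4],"rect c",round(cx,1),round(cy,1),"size",round(a,1),round(b,1),"ang",round(th,1),"zmax",(w[:,2].max()*1000).round(1),"bgr",F[k].mean(0).round())
E
python3 - <<'E'
import pickle
from h import *
s=pickle.load(open("top0.pkl","rb")); W=world(s); 
p=W[:,:,2]; print(np.nanmedian(p[150:300,150:480]))
box=(0.3,1.0,-0.6,0.6)
blobs(W,s["frame"],0.010,0.1,8,box)
E
```

```text
0.00034007838200543044
px [342. 112.] 5851 rect c 924.3 -73.7 size 47.7 1052.5 ang 0.0 zmax 50.3 bgr [97. 98. 98.]
px [374. 204.] 394 rect c 642.5 -161.5 size 167.6 166.1 ang 4.6 zmax 25.8 bgr [107. 112. 118.]
px [163. 220.] 370 rect c 619.8 455.0 size 201.6 25.9 ang 6.4 zmax 31.3 bgr [23. 26. 31.]
px [473. 211.] 1409 rect c 622.7 -451.7 size 150.3 79.4 ang 0.3 zmax 46.4 bgr [29. 57. 56.]
px [259. 209.] 461 rect c 626.1 168.5 size 112.0 258.3 ang 1.3 zmax 27.4 bgr [105. 110. 117.]
px [337. 262.] 339 rect c 468.0 -54.3 size 45.1 58.2 ang 81.8 zmax 66.8 bgr [48. 50. 54.]
px [218. 260.] 195 rect c 468.4 283.4 size 37.7 39.2 ang 5.0 zmax 61.2 bgr [49. 52. 58.]
px [258. 267.] 429 rect c 450.3 170.9 size 37.3 80.1 ang 78.0 zmax 73.0 bgr [105. 105. 106.]
px [377. 262.] 133 rect c 469.0 -166.9 size 29.7 32.1 ang 63.9 zmax 60.3 bgr [41. 45. 49.]
px [295. 272.] 202 rect c 434.9 66.7 size 17.8 79.8 ang 88.2 zmax 72.4 bgr [113. 113. 115.]
px [420. 272.] 91 rect c 440.6 -289.4 size 23.4 25.8 ang 81.0 zmax 53.0 bgr [45. 50. 56.]
px [363. 292.] 354 rect c 381.9 -126.8 size 45.5 58.6 ang 9.5 zmax 64.0 bgr [59. 91. 58.]
px [322. 301.] 346 rect c 356.0 -11.4 size 57.7 45.1 ang 54.0 zmax 67.0 bgr [ 50.  54. 120.]
```

```bash
cat >> h.py <<'E'
def go(st,x,y,z,yaw=None):
    """print tool-frame shift (cm) and turn (deg) putting the TCP at x,y,z mm, tool down, tool y at yaw deg (mod 180)"""
    T=tool(st); d=T[:3,:3].T@(np.array([x,y,z])/1000-T[:3,3])*100
    out=[d.round(2)]
    c=np.degrees(np.arctan2(T[1,1],T[0,1]))
    if yaw is None: yaw=c
    e=(yaw-c+90)%180-90; a=np.radians(c+e)
    G=np.array([[np.sin(a),np.cos(a),0],[-np.cos(a),np.sin(a),0],[0,0,-1]])
    out.append(np.degrees(R.from_matrix(T[:3,:3].T@G).as_rotvec()).round(1))
    print("go",x,y,z,"yaw",round(yaw,1),"from",(T[:3,3]*1000).round(1),round(c,1),"shift",*out[0],"turn",*out[1])
E
python3 - <<'E'
from h import *
from workcell import r
st=r.state(); go(st,440,260,260,82); go(st,468,-54,260,82)
s=r.snapshot("wrist"); print(np.array(s["tool_from_camera"]).round(3),s["fx"])
E
```

```text
Traceback (most recent call last):
  File "h.py", line 31, in go
    out.append(np.degrees(R.from_matrix(T[:3,:3].T@G).as_rotvec()).round(1))
                          ~~~~~~~~~~~~~^^^^^^^^^^^^^^
  File "scipy/spatial/transform/_rotation.pyx", line 1143, in scipy.spatial.transform._rotation.Rotation.from_matrix
ValueError: Non-positive determinant (left-handed or null coordinate frame) in rotation matrix 0: [[-9.94474082e-01  1.04982371e-01  4.66791654e-05]
 [ 1.04982366e-01  9.94473613e-01  9.67554623e-04]
 [-5.51549797e-05 -9.67108485e-04  9.99999531e-01]].
```

```bash
sed -i 's/\[\[np.sin(a),np.cos(a),0\],\[-np.cos(a)/[[-np.sin(a),np.cos(a),0],[np.cos(a)/' h.py
python3 - <<'E'
from h import *
from workcell import r
st=r.state(); go(st,440,260,260,82); go(st,468,-54,260,82)
s=r.snapshot("wrist"); print(np.array(s["tool_from_camera"]).round(3),s["fx"])
E
```

```text
go 440 260 260 yaw 82 from [139.3 557.6 238.9] 76.0 shift -36.39 -21.59 -2.09 turn -0.1 -0.0 -6.0
go 468 -54 260 yaw 82 from [139.3 557.6 238.9] 76.0 shift -46.71 -51.37 -2.06 turn -0.1 -0.0 -6.0
[[-0.    -0.963 -0.271  0.069]
 [ 1.    -0.001  0.001 -0.001]
 [-0.001 -0.271  0.963 -0.135]
 [ 0.     0.     0.     1.   ]] 382.55779300715284
```

Request:
{"api": "apply_moves", "payload": {"motion": "8.5 -36.4 -21.6 -2 0 0 -6;8.5 -36.4 -21.6 -2 0 0 -6;8.5 -36.4 -21.6 -2 0 0 -6;8.5 -36.4 -21.6 -2 0 0 -6;8.5 -36.4 -21.6 -2 0 0 -6;8.5 -36.4 -21.6 -2 0 0 -6;8.5 -36.4 -21.6 -2 0 0 -6;8.5 -36.4 -21.6 -2 0 0 -6;8.5 -46.7 -51.4 -2 0 0 -6;8.5 -46.7 -51.4 -2 0 0 -6;8.5 -46.7 -51.4 -2 0 0 -6;8.5 -46.7 -51.4 -2 0 0 -6", "newtons": 40}}

```text
clock: 1.15
position: [0.4153, 0.1597, 0.2569]
eef_rot: [0.07, 0.998, -0.0, -0.0]
force: [2.3, 0.4, -0.0]
grip_width: 0.0851
gripper_force: 0.0
```

```bash
python3 - <<'E'
from h import *
from workcell import r
st=r.state(); go(st,468,-54,200,81.8);print(st["clock"],st["force"])
E
```

```text
go 468 -54 200 yaw 81.8 from [415.3 159.7 256.9] 82.0 shift -8.19 -20.42 5.69 turn -0.0 -0.0 0.2
1.15 [ 2.31432851  0.40591898 -0.04206169]
```

Request:
{"api": "apply_moves", "payload": {"motion": "8.5 -7.5 -19 0 0 0 0;8.5 -7.5 -19 0 0 0 0;8.5 -7.5 -19 0 0 0 0;8.5 -7.5 -19 0 0 0 0;8.5 -7.5 -19 0 0 0 0;8.5 -7.5 -19 0 0 0 0;8.5 -7.5 -19 0 0 0 0;8.5 -7.5 -19 0 0 0 0"}}

```text
clock: 1.82
position: [0.463, -0.0365, 0.2568]
eef_rot: [0.07, 0.998, 0.0, -0.0]
force: [0.6, 1.0, -1.0]
grip_width: 0.0851
gripper_force: 0.0
```

```bash
cat > look.py <<'E'
import sys
from h import *
from workcell import r
st=r.state(); s=r.snapshot("wrist"); W=world(s,tool(st)); print(st["clock"],np.round(st["position"],4),np.round(st["force"],1))
cv2.imwrite(f"pics/{sys.argv[1]}.png",s["frame"]); np.savez(f"{sys.argv[1]}.npz",W=W,F=s["frame"])
print("bench z",np.nanmedian(W[...,2]))
blobs(W,s["frame"],0.010,0.1,100,(0.3,0.9,-0.6,0.6))
E
python3 look.py w1
```

```text
1.8167 [ 0.463  -0.0365  0.2568] [ 0.6  1.  -1. ]
bench z 0.0011461124225310704
px [332.  79.] 3918 rect c 356.1 -13.9 size 58.1 45.2 ang 53.6 zmax 63.0 bgr [43. 45. 97.]
px [210. 127.] 3671 rect c 381.6 -129.1 size 45.1 58.4 ang 9.3 zmax 62.4 bgr [ 81. 122.  72.]
px [428. 158.] 2837 rect c 435.0 64.0 size 18.4 80.1 ang 89.7 zmax 72.8 bgr [137. 138. 138.]
px [543. 158.] 5938 rect c 450.4 168.1 size 37.9 80.1 ang 77.6 zmax 72.9 bgr [126. 129. 128.]
px [634. 163.] 396 rect c 469.3 266.8 size 13.7 36.7 ang 89.3 zmax 29.0 bgr [52. 52. 54.]
px [302. 209.] 2994 rect c 468.0 -56.7 size 44.8 58.1 ang 81.6 zmax 62.2 bgr [43. 44. 45.]
px [ 59. 217.] 1139 rect c 440.8 -291.7 size 27.2 26.3 ang 63.4 zmax 48.5 bgr [62. 62. 65.]
px [189. 227.] 1439 rect c 468.9 -169.3 size 30.2 31.2 ang 65.5 zmax 56.3 bgr [49. 50. 51.]
px [526. 312.] 3585 rect c 626.1 164.0 size 112.4 255.9 ang 1.4 zmax 21.3 bgr [119. 120. 126.]
px [259. 341.] 1572 rect c 637.8 -125.4 size 164.1 88.6 ang 4.8 zmax 20.7 bgr [133. 132. 137.]
px [146. 322.] 144 rect c 567.8 -244.9 size 11.8 23.7 ang 39.7 zmax 19.5 bgr [119. 120. 125.]
px [  4. 366.] 338 rect c 593.5 -417.4 size 44.8 4.5 ang 0.7 zmax 28.9 bgr [25. 62. 73.]
```

View pics/w1.png

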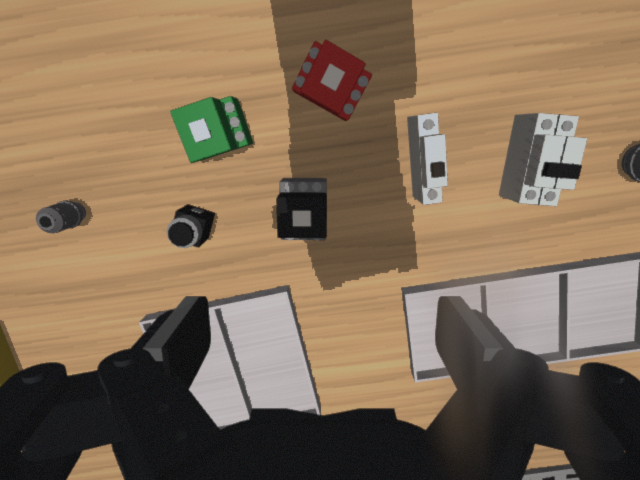

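The wrist picture shows the contactor at (302,209), the push-button at (189,227), the slim breaker at (428,158) and the trays below. It agrees with the top view to about 2 mm. I'll descend on the contactor.

```bash
python3 - <<'E'
from h import *
from workcell import r
st=r.state(); go(st,468,-55.5,100,81.6);go(st,468,-55.5,28,81.6)
E
```

```text
go 468 -55.5 100 yaw 81.6 from [463.  -36.  256.8] 82.0 shift -0.77 -1.87 15.68 turn 0.0 -0.0 0.4
go 468 -55.5 28 yaw 81.6 from [463.  -36.  256.8] 82.0 shift -0.77 -1.87 22.88 turn 0.0 -0.0 0.4
```

Request:
{"api": "apply_moves", "payload": {"motion": "8.5 -0.8 -1.9 13 0 0 0.4;8.5 -0.8 -1.9 13 0 0 0.4;8.5 -0.8 -1.9 13 0 0 0.4;8.5 -0.8 -1.9 13 0 0 0.4;8.5 -0.8 -1.9 13 0 0 0.4;8.5 -0.8 -1.9 13 0 0 0.4;8.5 -0.8 -1.9 13 0 0 0.4;8.5 -0.8 -1.9 13 0 0 0.4"}}

```text
clock: 2.53
position: [0.4692, -0.0565, 0.1288]
eef_rot: [0.073, 0.997, -0.0, 0.001]
force: [-0.5, -0.1, -0.9]
grip_width: 0.0848
gripper_force: 0.0
```

```bash
python3 - <<'E'
from h import *
from workcell import r
st=r.state(); go(st,468,-55.5,28,81.6);print(st["force"])
E
```

```text
go 468 -55.5 28 yaw 81.6 from [469.2 -56.5 128.8] 81.6 shift 0.16 0.08 10.08 turn 0.0 0.2 0.0
[-0.46504229 -0.06235187 -0.88127112]
```

Request:
{"api": "apply_moves", "payload": {"motion": "8.5 0 0 4 0 0 0;8.5 0 0 7.5 0 0 0;8.5 0 0 9 0 0 0;8.5 0 0 10.1 0 0 0;8.5 0 0 10.1 0 0 0;8.5 0 0 10.1 0 0 0;4 0 0 10.1 0 0 0;4 0 0 10.1 0 0 0;4 0 0 10.1 0 0 0;4 0 0 10.1 0 0 0;4 0 0 10.1 0 0 0;4 0 0 10.1 0 0 0"}}

```text
clock: 3.53
position: [0.4687, -0.057, 0.0267]
eef_rot: [0.073, 0.997, -0.0, 0.001]
force: [-1.2, 0.6, 13.6]
grip_width: 0.0446
gripper_force: 39.8
```

```bash
python3 - <<'E'
from h import *
from workcell import r
st=r.state(); go(st,639.3,-122.5,110,94.6)
E
```

```text
go 639.3 -122.5 110 yaw 94.6 from [468.7 -57.   26.7] 81.6 shift -17.84 -3.98 -8.3 turn -0.0 0.1 -13.0
```

Request:
{"api": "apply_moves", "payload": {"motion": "4 0 0 -2 0 0 0;4 0 0 -5 0 0 0;4 0 0 -8.3 0 0 0;4 -3 -0.7 -8.3 0 0 -3;4 -6 -1.4 -8.3 0 0 -6;4 -9 -2 -8.3 0 0 -9;4 -12 -2.7 -8.3 0 0 -13;4 -15 -3.3 -8.3 0 0 -13;4 -17.8 -4 -8.3 0 0 -13;4 -17.8 -4 -8.3 0 0 -13;4 -17.8 -4 -8.3 0 0 -13;4 -17.8 -4 -8.3 0 0 -13"}}

```text
clock: 4.53
position: [0.6379, -0.1223, 0.1087]
eef_rot: [-0.04, 0.999, 0.0, -0.001]
force: [-0.1, 0.6, -2.4]
grip_width: 0.0444
gripper_force: 43.2
```

```bash
python3 - <<'E'
from h import *
from workcell import r
st=r.state(); go(st,639.3,-122.5,30,94.6); print(st["force"])
s=r.snapshot("wrist");cv2.imwrite("pics/w2.png",s["frame"])
E
```

```text
go 639.3 -122.5 30 yaw 94.6 from [ 637.9 -122.3  108.7] 94.6 shift -0.15 -0.03 7.87 turn 0.0 -0.1 -0.0
[-0.07623594  0.57137638 -2.36477959]
```

View pics/w2.png

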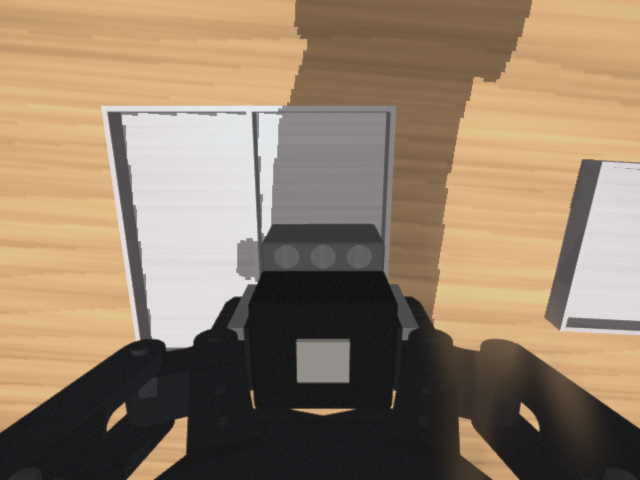

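The contactor is held upright over the right-hand bay of the square tray, at (323,290), and lined up with the walls. I'll lower it.

Request:
{"api": "apply_moves", "payload": {"motion": "4 -0.1 0 3 0 0 0;4 -0.1 0 5 0 0 0;4 -0.1 0 6.5 0 0 0;4 -0.1 0 7.2 0 0 0;4 -0.1 0 7.4 0 0 0;4 -0.1 0 7.6 0 0 0;4 -0.1 0 7.7 0 0 0;4 -0.1 0 7.7 0 0 0;4 -0.1 0 7.7 0 0 0"}}

```text
clock: 5.33
position: [0.6399, -0.1226, 0.0326]
eef_rot: [-0.04, 0.999, -0.0, 0.0]
force: [0.6, 0.5, -1.8]
grip_width: 0.0446
gripper_force: 43.1
```

Request:
{"api": "apply_moves", "payload": {"motion": "4 0 0 0.1 0 0 0;4 0 0 0.2 0 0 0;4 0 0 0.25 0 0 0;4 0 0 0.3 0 0 0;4 0 0 0.3 0 0 0;4 0 0 0.3 0 0 0"}}

```text
clock: 5.83
position: [0.6397, -0.1225, 0.0298]
eef_rot: [-0.04, 0.999, -0.0, 0.0]
force: [-5.6, 0.3, 13.9]
grip_width: 0.045
gripper_force: 44.9
```

Request:
{"api": "apply_moves", "payload": {"motion": "5 0 0 0 0 0 0;6 0 0 0 0 0 0;7 0 0 0 0 0 0;7 0 0 0 0 0 0;7 0 0 -2 0 0 0;7 0 0 -6 0 0 0;8.5 0 0 -10 0 0 0;8.5 0 0 -14 0 0 0;8.5 0 0 -18 0 0 0;8.5 0 0 -18 0 0 0;8.5 0 0 -18 0 0 0"}}

```text
clock: 6.75
position: [0.6403, -0.1226, 0.211]
eef_rot: [-0.04, 0.999, -0.0, 0.002]
force: [0.1, -0.6, -1.4]
grip_width: 0.0846
gripper_force: 0.0
```

```bash
python3 look.py w3 && python3 - <<'E'
from h import *
from workcell import r
st=r.state(); go(st,468,275,200,90)
E
```

```text
6.75 [ 0.6403 -0.1226  0.211 ] [ 0.1 -0.6 -1.4]
bench z 0.0011828090491792786
px [281.   5.] 250 rect c 485.0 -169.0 size 9.7 23.3 ang 5.9 zmax 35.9 bgr [23. 23. 23.]
px [590.   9.] 919 rect c 468.6 63.6 size 14.0 19.7 ang 0.7 zmax 46.2 bgr [85. 87. 89.]
px [268. 205.] 4719 rect c 642.4 -164.0 size 164.6 165.7 ang 4.5 zmax 20.8 bgr [121. 120. 123.]
px [563. 217.] 3552 rect c 627.8 105.3 size 110.4 139.8 ang 1.4 zmax 20.8 bgr [116. 117. 123.]
px [323. 209.] 4049 rect c 638.7 -122.8 size 57.8 45.0 ang 4.6 zmax 65.4 bgr [39. 39. 39.]
go 468 275 200 yaw 90 from [ 639.6 -122.5  209.2] 94.6 shift 13.94 40.99 0.9 turn -0.0 0.0 4.6
```

View pics/w3.png

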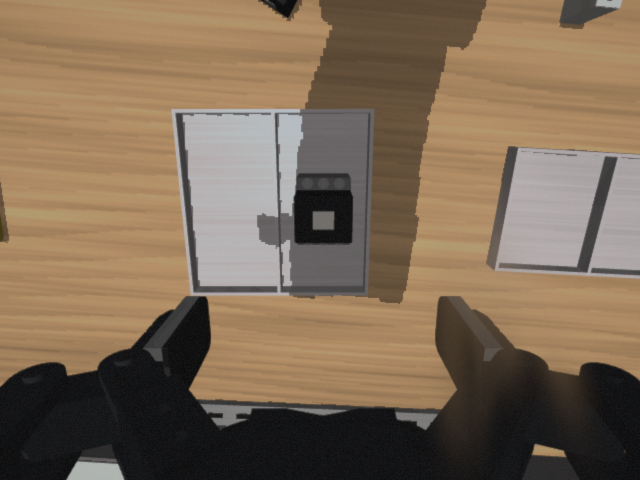

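The contactor stands squarely in the right-hand bay of the square tray, at pixel (323,209). Next is the large gland.

Request:
{"api": "apply_moves", "payload": {"motion": "8.5 14 41 1 0 0 4.6;8.5 14 41 1 0 0 4.6;8.5 14 41 1 0 0 4.6;8.5 14 41 1 0 0 4.6;8.5 14 41 1 0 0 4.6;8.5 14 41 1 0 0 4.6;8.5 14 41 1 0 0 4.6;8.5 14 41 1 0 0 4.6;8.5 14 41 1 0 0 4.6;8.5 14 41 1 0 0 4.6;8.5 14 41 1 0 0 4.6;8.5 14 41 1 0 0 4.6"}}

```text
clock: 7.8
position: [0.4645, 0.2792, 0.1976]
eef_rot: [-0.003, 1.0, 0.0, -0.001]
force: [-0.9, 0.8, 0.4]
grip_width: 0.0851
gripper_force: 0.0
```

```bash
python3 look.py w4 | grep -v nothing && python3 - <<'E'
from h import *
from workcell import r
st=r.state(); go(st,468.3,282,29,90)
E
```

```text
7.8 [0.4645 0.2792 0.1976] [-0.9  0.8  0.4]
bench z 0.0009085204744553321
px [ 44. 179.] 6651 rect c 435.0 64.7 size 20.5 79.8 ang 89.0 zmax 72.4 bgr [108. 111. 111.]
px [181. 198.] 6680 rect c 450.3 168.8 size 36.7 80.3 ang 77.8 zmax 72.4 bgr [126. 127. 127.]
px [327. 223.] 2319 rect c 467.9 282.2 size 39.6 39.2 ang 54.9 zmax 56.8 bgr [54. 54. 55.]
px [506. 305.] 1868 rect c 556.1 446.1 size 73.0 26.2 ang 6.1 zmax 28.0 bgr [52. 69. 86.]
px [277. 344.] 1639 rect c 617.7 234.8 size 98.6 117.8 ang 1.0 zmax 20.2 bgr [140. 139. 145.]
px [ 88. 338.] 1058 rect c 580.4 67.1 size 45.3 98.0 ang 33.0 zmax 20.1 bgr [115. 115. 119.]
px [227. 422.] 182 rect c 677.9 186.4 size 5.3 34.8 ang 7.9 zmax 20.0 bgr [91. 91. 95.]
go 468.3 282 29 yaw 90 from [465.9 276.6 197.7] 90.2 shift -0.27 0.55 16.87 turn -0.0 -0.1 0.2
```

Request:
{"api": "apply_moves", "payload": {"motion": "8.5 -0.2 0.55 4 0 0 0;8.5 -0.2 0.55 8 0 0 0;8.5 -0.2 0.55 12 0 0 0;8.5 -0.2 0.55 15 0 0 0;8.5 -0.2 0.55 16.9 0 0 0;8.5 -0.2 0.55 16.9 0 0 0;8.5 -0.2 0.55 16.9 0 0 0;3.4 -0.2 0.55 16.9 0 0 0;3.4 -0.2 0.55 16.9 0 0 0;3.4 -0.2 0.55 16.9 0 0 0;3.4 -0.2 0.55 16.9 0 0 0;3.4 -0.2 0.55 16.9 0 0 0", "newtons": 30}}

```text
clock: 8.85
position: [0.4698, 0.2807, 0.0308]
eef_rot: [0.0, 1.0, 0.0, 0.001]
force: [-1.9, -0.4, 10.8]
grip_width: 0.0372
gripper_force: 28.8
```

```bash
python3 - <<'E'
from h import *
from workcell import r
st=r.state(); print(st["gripper_force"],st["grip_width"],st["force"]); go(st,645.6,-204,140,94.6);go(st,468,282,140)
E
```

```text
28.815514935704414 0.03723084856130873 [-1.88546216 -0.3673601  10.81377261]
go 645.6 -204 140 yaw 94.6 from [469.8 280.7  30.8] 90.0 shift -17.62 -48.45 -10.92 turn 0.0 0.1 -4.6
go 468 282 140 yaw 90.0 from [469.8 280.7  30.8] 90.0 shift 0.16 0.14 -10.92 turn 0.0 0.1 -0.0
```

Request:
{"api": "apply_moves", "payload": {"motion": "3.4 0 0 -2 0 0 0;3.4 0 0 -6 0 0 0;3.4 0 0 -10 0 0 0;3.4 -1 -3 -11 0 0 0;3.4 -2.4 -6.5 -11 0 0 0;3.4 -3.8 -10.5 -11 0 0 0;3.4 -5.2 -14.4 -11 0 0 -1;3.4 -6.6 -18.3 -11 0 0 -2;3.4 -8 -22.2 -11 0 0 -3;3.4 -9.4 -26 -11 0 0 -4;3.4 -10.8 -30 -11 0 0 -4.6;3.4 -12.2 -33.6 -11 0 0 -4.6"}}

```text
clock: 9.85
position: [0.5914, -0.0583, 0.1404]
eef_rot: [-0.04, 0.999, -0.0, 0.0]
force: [0.5, -0.2, -0.3]
grip_width: 0.0368
gripper_force: 30.6
```

```bash
python3 - <<'E'
from h import *
from workcell import r
st=r.state(); print(st["gripper_force"],st["grip_width"],st["force"]); go(st,645.6,-203.4,120,94.6)
E
```

```text
30.582027247874066 0.036784255042518046 [ 0.54735449 -0.17091117 -0.30265966]
go 645.6 -203.4 120 yaw 94.6 from [591.4 -58.3 140.4] 94.6 shift -4.24 -14.89 2.05 turn -0.0 0.0 -0.0
```

Request:
{"api": "apply_moves", "payload": {"motion": "3.4 -1.2 -4 0 0 0 0;3.4 -2.3 -8 0 0 0 0;3.4 -3.4 -12 0 0 0 0;3.4 -4.2 -14.7 0 0 0 0;3.4 -4.2 -14.7 0 0 0 0;3.4 -4.2 -14.7 0 0 0 0;3.4 -4.2 -14.7 4 0 0 0;3.4 -4.2 -14.7 7 0 0 0;3.4 -4.2 -14.7 8.5 0 0 0;3.4 -4.2 -14.7 9 0 0 0;3.4 -4.2 -14.7 9 0 0 0;3.4 -4.2 -14.7 9 0 0 0"}}

```text
clock: 10.85
position: [0.6453, -0.1982, 0.0513]
eef_rot: [-0.04, 0.999, -0.0, 0.001]
force: [0.6, -0.0, -1.0]
grip_width: 0.0371
gripper_force: 30.6
```

```bash
python3 - <<'E'
from h import *
from workcell import r
st=r.state(); print(st["gripper_force"],st["grip_width"],st["force"]); go(st,645.6,-203.4,33.8,94.6)
E
```

```text
30.591266034753062 0.037126950086296406 [ 0.55748862 -0.04704276 -1.03200234]
go 645.6 -203.4 33.8 yaw 94.6 from [ 645.3 -198.2   51.3] 94.6 shift 0.02 -0.52 1.75 turn -0.0 0.1 0.0
```

Request:
{"api": "apply_moves", "payload": {"motion": "3.4 0 -0.5 0.5 0 0 0;3.4 0 -0.5 1 0 0 0;3.4 0 -0.5 1.3 0 0 0;3.4 0 -0.5 1.5 0 0 0;3.4 0 -0.5 1.6 0 0 0;3.4 0 -0.5 1.7 0 0 0;3.4 0 -0.5 1.75 0 0 0;3.4 0 -0.5 1.75 0 0 0;3.4 0 -0.5 1.75 0 0 0"}}

```text
clock: 11.6
position: [0.6453, -0.2036, 0.0339]
eef_rot: [-0.04, 0.999, -0.0, 0.0]
force: [-8.8, 1.5, 21.7]
grip_width: 0.0372
gripper_force: 32.8
```

Request:
{"api": "apply_moves", "payload": {"motion": "3.4 0 0 -0.1 0 0 0;4.2 0 0 -0.1 0 0 0;5 0 0 -0.1 0 0 0;5 0 0 -0.1 0 0 0;5 0 0 -2 0 0 0;5 0 0 -6 0 0 0;5 0 0 -10 0 0 0;8.5 0 0 -14 0 0 0;8.5 0 0 -16 0 0 0;8.5 0 0 -16 0 0 0;8.5 0 0 -16 0 0 0"}}

```text
clock: 12.52
position: [0.6454, -0.2038, 0.1932]
eef_rot: [-0.04, 0.999, -0.0, 0.001]
force: [-0.6, -0.1, -2.1]
grip_width: 0.085
gripper_force: 0.0
```

```bash
python3 look.py w5 && python3 - <<'E'
from h import *
from workcell import r
st=r.state(); go(st,435,65.5,190,89)
E
```

```text
12.5167 [ 0.6454 -0.2038  0.1932] [-0.6 -0.1 -2.1]
bench z 0.0011918094908094368
px [391.   3.] 140 rect c 486.3 -169.6 size 14.3 1.4 ang 67.5 zmax 35.0 bgr [20. 21. 21.]
px [ 33. 164.] 12720 rect c 623.9 -430.3 size 46.0 153.0 ang 82.2 zmax 43.5 bgr [40. 75. 76.]
px [401. 212.] 10490 rect c 642.7 -163.5 size 165.5 165.9 ang 4.6 zmax 65.4 bgr [85. 86. 89.]
px [613. 222.] 1767 rect c 633.5 41.3 size 116.0 41.7 ang 19.4 zmax 20.8 bgr [104. 104. 108.]
px [323. 218.] 2452 rect c 643.5 -204.2 size 39.4 39.5 ang 59.4 zmax 59.9 bgr [52. 51. 52.]
go 435 65.5 190 yaw 89 from [ 645.  -203.6  192. ] 94.6 shift 18.78 28.5 0.21 turn -0.0 -0.0 5.6
```

View pics/w5.png

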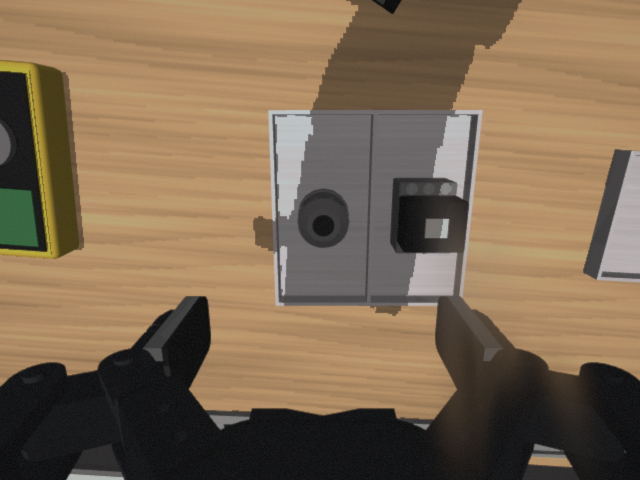

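The large gland stands upright at (323,218) in the left-hand bay, and the contactor is still in place. Next is the slim breaker.

Request:
{"api": "apply_moves", "payload": {"motion": "8.5 18.8 28.5 0 0 0 5.6;8.5 18.8 28.5 0 0 0 5.6;8.5 18.8 28.5 0 0 0 5.6;8.5 18.8 28.5 0 0 0 5.6;8.5 18.8 28.5 0 0 0 5.6;8.5 18.8 28.5 0 0 0 5.6;8.5 18.8 28.5 0 0 0 5.6;8.5 18.8 28.5 0 0 0 5.6;8.5 18.8 28.5 0 0 0 5.6;8.5 18.8 28.5 0 0 0 5.6;8.5 18.8 28.5 0 0 0 5.6"}}

```text
clock: 13.48
position: [0.4349, 0.0656, 0.1919]
eef_rot: [0.008, 1.0, -0.0, -0.001]
force: [0.2, -0.8, 0.3]
grip_width: 0.085
gripper_force: 0.0
```

```bash
python3 look.py w6 && python3 - <<'E'
from h import *
from workcell import r
st=r.state(); go(st,435,65,30,88.7)
E
```

```text
13.4833 [0.4349 0.0656 0.1919] [ 0.2 -0.8  0.3]
bench z 0.0009766990390703834
px [213. 118.] 5718 rect c 356.2 -13.8 size 58.5 45.2 ang 53.7 zmax 61.9 bgr [ 52.  53. 126.]
px [ 63. 153.] 6707 rect c 380.7 -124.0 size 45.1 49.6 ang 9.2 zmax 62.2 bgr [ 66. 103.  58.]
px [321. 218.] 2569 rect c 434.8 64.2 size 17.9 79.9 ang 89.6 zmax 72.4 bgr [101. 104. 107.]
px [455. 236.] 6781 rect c 450.4 168.3 size 37.1 80.3 ang 77.9 zmax 72.6 bgr [134. 138. 140.]
px [ 38. 263.] 2845 rect c 468.1 -169.1 size 31.4 31.0 ang 61.8 zmax 56.2 bgr [42. 42. 43.]
px [ 66. 354.] 1136 rect c 572.6 -175.6 size 26.4 128.6 ang 4.5 zmax 20.0 bgr [118. 117. 121.]
px [557. 357.] 466 rect c 571.8 277.5 size 45.5 21.8 ang 57.7 zmax 20.3 bgr [107. 112. 121.]
px [361. 366.] 1564 rect c 600.5 104.2 size 58.4 137.3 ang 1.1 zmax 20.7 bgr [128. 128. 133.]
px [101. 463.] 1021 rect c 668.8 -134.6 size 35.4 100.5 ang 78.4 zmax 64.6 bgr [73. 74. 73.]
px [543. 448.] 123 rect c 676.3 282.5 size 4.7 25.1 ang 1.1 zmax 20.0 bgr [120. 121. 127.]
go 435 65 30 yaw 88.7 from [435.2  64.9 191.9] 89.0 shift 0.01 0.02 16.19 turn -0.0 -0.0 0.3
```

Request:
{"api": "apply_moves", "payload": {"motion": "8.5 0 0 4 0 0 -0.6;8.5 0 0 8 0 0 -0.6;8.5 0 0 12 0 0 -0.6;8.5 0 0 15 0 0 -0.6;5 0 0 16.2 0 0 -0.6;3 0 0 16.2 0 0 -0.6;1.4 0 0 16.2 0 0 -0.6;1.4 0 0 16.2 0 0 -0.6;1.4 0 0 16.2 0 0 -0.6;1.4 0 0 16.2 0 0 -0.6;1.4 0 0 16.2 0 0 -0.6;1.4 0 0 16.2 0 0 -0.6", "newtons": 40}}

```text
clock: 14.53
position: [0.4357, 0.0653, 0.0314]
eef_rot: [0.004, 1.0, 0.0, 0.001]
force: [-0.5, -0.3, 9.2]
grip_width: 0.0176
gripper_force: 44.1
```

```bash
python3 - <<'E'
from h import *
from workcell import r
st=r.state(); print(st["gripper_force"],st["grip_width"],st["force"]); go(st,628,82,120,91.4)
E
```

```text
44.074148163199425 0.017620051083779384 [-0.49226551 -0.26700658  9.21448534]
go 628 82 120 yaw 91.4 from [435.7  65.3  31.4] 89.5 shift -19.24 1.83 -8.83 turn 0.0 0.1 -1.9
```

Request:
{"api": "apply_moves", "payload": {"motion": "1.4 0 0 -2 0 0 0;1.4 0 0 -5 0 0 0;1.4 0 0 -8.5 0 0 0;1.4 -3.5 0.3 -8.5 0 0 0;1.4 -7.5 0.7 -8.5 0 0 -1;1.4 -11.5 1.1 -8.5 0 0 -1.9;1.4 -15.5 1.5 -8.5 0 0 -1.9;1.4 -19.2 1.8 -8.5 0 0 -1.9;1.4 -19.2 1.8 -8.5 0 0 -1.9;1.4 -19.2 1.8 -8.5 0 0 -1.9;1.4 -19.2 1.8 -6 0 0 -1.9;1.4 -19.2 1.8 -4 0 0 -1.9"}}

```text
clock: 15.53
position: [0.6265, 0.0818, 0.0705]
eef_rot: [-0.013, 1.0, -0.0, 0.0]
force: [0.1, -0.1, -3.2]
grip_width: 0.0175
gripper_force: 42.5
```

```bash
python3 - <<'E'
from h import *
from workcell import r
st=r.state(); print(st["gripper_force"],st["grip_width"],st["force"]); go(st,628,82,34.4,91.4)
E
```

```text
42.53414690494537 0.017467402808700724 [ 0.1298741  -0.14008301 -3.15420801]
go 628 82 34.4 yaw 91.4 from [626.5  81.8  70.5] 91.5 shift -0.15 0.01 3.61 turn -0.0 0.0 0.1
```

Request:
{"api": "apply_moves", "payload": {"motion": "1.4 -0.1 0 1.5 0 0 0;1.4 -0.1 0 2.5 0 0 0;1.4 -0.1 0 3 0 0 0;1.4 -0.1 0 3.2 0 0 0;1.4 -0.1 0 3.3 0 0 0;1.4 -0.1 0 3.4 0 0 0;1.4 -0.1 0 3.45 0 0 0;1.4 -0.1 0 3.5 0 0 0;1.4 -0.1 0 3.5 0 0 0;1.4 -0.1 0 3.5 0 0 0"}}

```text
clock: 16.37
position: [0.6282, 0.082, 0.0356]
eef_rot: [-0.013, 1.0, -0.0, 0.0]
force: [0.3, -1.0, -2.0]
grip_width: 0.0171
gripper_force: 42.5
```

Request:
{"api": "apply_moves", "payload": {"motion": "1.4 0 0 0.05 0 0 0;1.4 0 0 0.1 0 0 0;1.4 0 0 0.15 0 0 0;1.4 0 0 0.15 0 0 0;1.4 0 0 0.15 0 0 0"}}

```text
clock: 16.78
position: [0.6282, 0.082, 0.0345]
eef_rot: [-0.013, 1.0, -0.0, 0.0]
force: [-3.9, -1.6, 9.7]
grip_width: 0.0173
gripper_force: 43.9
```

Contact. I'll open only partly, lift off and look.

Request:
{"api": "apply_moves", "payload": {"motion": "2.4 0 0 0 0 0 0;3.5 0 0 0 0 0 0;4 0 0 0 0 0 0;4 0 0 0 0 0 0;4 0 0 -2 0 0 0;4 0 0 -6 0 0 0;4 0 0 -10 0 0 0;8.5 0 0 -14 0 0 0;8.5 0 0 -16 0 0 0;8.5 0 0 -16 0 0 0;8.5 0 0 -16 0 0 0"}}

```text
clock: 17.7
position: [0.6284, 0.082, 0.1948]
eef_rot: [-0.013, 1.0, 0.0, 0.001]
force: [0.9, -0.0, -0.8]
grip_width: 0.0842
gripper_force: 0.0
```

```bash
python3 look.py w7 && python3 - <<'E'
from h import *
from workcell import r
st=r.state(); go(st,469,-168.5,190,65.5)
E
```

```text
17.7 [0.6284 0.082  0.1948] [ 0.9 -0.  -0.8]
bench z 0.0014207880766415326
px [443.  17.] 2172 rect c 480.7 161.8 size 36.4 19.4 ang 76.7 zmax 47.6 bgr [121. 121. 120.]
px [ 67. 222.] 11539 rect c 641.1 -148.6 size 165.8 136.8 ang 4.3 zmax 65.2 bgr [74. 74. 76.]
px [407. 215.] 9253 rect c 626.4 165.9 size 110.3 259.4 ang 1.4 zmax 75.2 bgr [107. 108. 112.]
go 469 -168.5 190 yaw 65.5 from [628.   81.9 193.6] 91.5 shift 16.54 -24.63 0.37 turn -0.0 -0.0 26.0
```

View pics/w7.png

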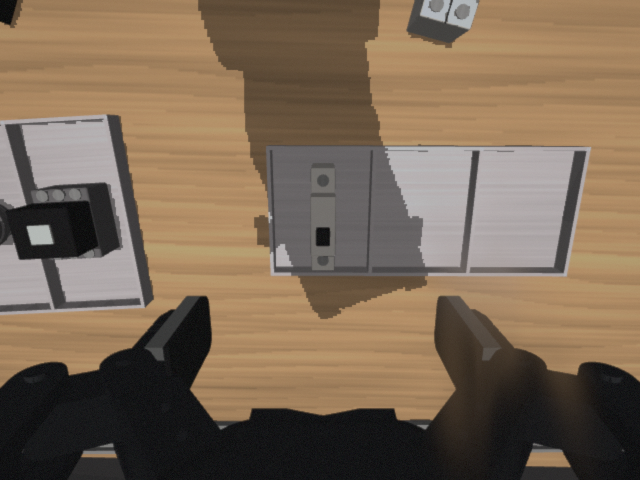

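The slim breaker stands upright at (323,220), centred in its bay. Next is the push-button.

Request:
{"api": "apply_moves", "payload": {"motion": "8.5 16.5 -24.6 0 0 0 7;8.5 16.5 -24.6 0 0 0 13;8.5 16.5 -24.6 0 0 0 19;8.5 16.5 -24.6 0 0 0 26;8.5 16.5 -24.6 0 0 0 26;8.5 16.5 -24.6 0 0 0 26;8.5 16.5 -24.6 0 0 0 26;8.5 16.5 -24.6 0 0 0 26;8.5 16.5 -24.6 0 0 0 26;8.5 16.5 -24.6 0 0 0 26;8.5 16.5 -24.6 0 0 0 26"}}

```text
clock: 18.67
position: [0.4699, -0.1671, 0.1934]
eef_rot: [0.212, 0.977, 0.0, -0.0]
force: [1.3, -0.1, 0.8]
grip_width: 0.0847
gripper_force: 0.0
```

```bash
python3 look.py w8 && python3 - <<'E'
from h import *
from workcell import r
st=r.state(); go(st,469,-168.5,26,65.5)
E
```

```text
18.6667 [ 0.4699 -0.1671  0.1934] [ 1.3 -0.1  0.8]
bench z 0.0008866409333536107
px [453.  12.] 2073 rect c 371.2 -24.6 size 58.9 15.6 ang 60.8 zmax 60.9 bgr [22. 23. 76.]
px [319.  87.] 5548 rect c 381.6 -129.3 size 45.1 58.0 ang 9.2 zmax 62.8 bgr [56. 82. 51.]
px [319. 218.] 1682 rect c 468.9 -169.6 size 29.8 31.2 ang 63.9 zmax 56.8 bgr [38. 39. 40.]
px [613. 266.] 1551 rect c 628.5 56.9 size 112.1 44.3 ang 0.3 zmax 20.9 bgr [112. 111. 116.]
px [169. 248.] 1331 rect c 440.7 -292.2 size 26.3 26.9 ang 66.4 zmax 48.7 bgr [68. 68. 71.]
px [366. 331.] 2563 rect c 632.3 -164.6 size 147.3 165.7 ang 4.9 zmax 20.9 bgr [130. 130. 136.]
px [431. 366.] 1940 rect c 630.3 -130.6 size 42.0 30.9 ang 4.5 zmax 64.5 bgr [62. 62. 64.]
px [364. 392.] 1336 rect c 635.0 -201.1 size 41.7 22.6 ang 74.0 zmax 55.5 bgr [59. 59. 60.]
px [ 98. 464.] 1307 rect c 596.4 -463.0 size 53.2 43.0 ang 68.1 zmax 43.2 bgr [74. 76. 79.]
go 469 -168.5 26 yaw 65.5 from [ 470.  -167.   193.5] 65.6 shift 0.02 -0.18 16.75 turn 0.0 -0.0 0.1
```

View pics/w8.png

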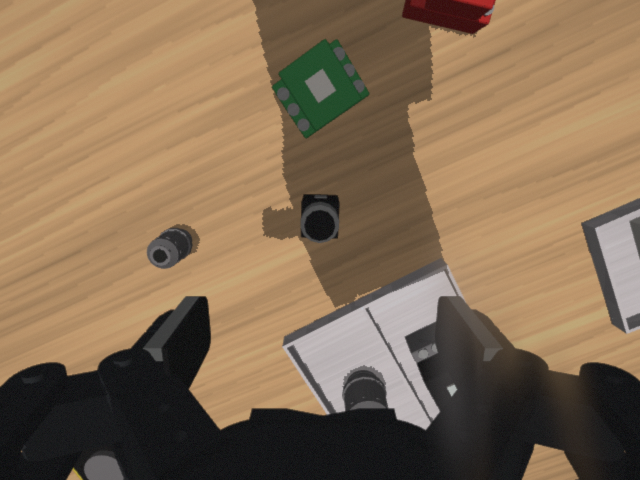

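The push-button's square block at (320,216) lines up with the gripper. I'll grasp it.

Request:
{"api": "apply_moves", "payload": {"motion": "8.5 0 -0.2 4 0 0 0.5;8.5 0 -0.2 8 0 0 0.5;8.5 0 -0.2 12 0 0 0.5;8.5 0 -0.2 15 0 0 0.5;7 0 -0.2 16.9 0 0 0.5;5 0 -0.2 16.9 0 0 0.5;4 0 -0.2 16.9 0 0 0.5;2.6 0 -0.2 16.9 0 0 0.5;2.6 0 -0.2 16.9 0 0 0.5;2.6 0 -0.2 16.9 0 0 0.5;2.6 0 -0.2 16.9 0 0 0.5;2.6 0 -0.2 16.9 0 0 0.5", "newtons": 30}}

```text
clock: 19.72
position: [0.4695, -0.17, 0.0264]
eef_rot: [0.217, 0.976, -0.0, 0.001]
force: [-1.2, 1.6, 10.7]
grip_width: 0.0293
gripper_force: 30.8
```

```bash
python3 - <<'E'
from h import *
from workcell import r
st=r.state(); print(st["gripper_force"],st["grip_width"],st["force"]); go(st,626,166,125,91.4)
E
```

```text
30.755076929926872 0.02927533586055222 [-1.16296988  1.6009542  10.65620692]
go 626 166 125 yaw 91.4 from [ 469.5 -170.    26.4] 65.0 shift 0.01 37.07 -9.84 turn -0.0 0.1 -26.4
```

Request:
{"api": "apply_moves", "payload": {"motion": "2.6 0 0 -2 0 0 0;2.6 0 0 -6 0 0 0;2.6 0 0 -10 0 0 0;2.6 0 3 -10 0 0 -3;2.6 0 7 -10 0 0 -8;2.6 0 11 -10 0 0 -13;2.6 0 15 -10 0 0 -18;2.6 0 19 -10 0 0 -23;2.6 0 23 -10 0 0 -26.4;2.6 0 27 -10 0 0 -26.4;2.6 0 31 -10 0 0 -26.4;2.6 0 34 -10 0 0 -26.4"}}

```text
clock: 20.72
position: [0.6133, 0.1417, 0.1263]
eef_rot: [-0.013, 1.0, 0.001, 0.001]
force: [-0.0, -0.4, -0.5]
grip_width: 0.0292
gripper_force: 30.0
```

```bash
python3 - <<'E'
from h import *
from workcell import r
st=r.state(); print(st["gripper_force"],st["grip_width"],st["force"]); go(st,626,166,29.4,91.4)
E
```

```text
29.988659843802452 0.029246332850167568 [-0.03146836 -0.37702933 -0.54198085]
go 626 166 29.4 yaw 91.4 from [613.3 141.7 126.3] 91.5 shift -1.32 2.38 9.69 turn 0.1 0.1 0.1
```

Request:
{"api": "apply_moves", "payload": {"motion": "2.6 -1.3 2.5 0 0 0 0;2.6 -1.3 2.5 0 0 0 0;2.6 -1.3 2.5 3 0 0 0;2.6 -1.3 2.5 6 0 0 0;2.6 -1.3 2.5 8 0 0 0;2.6 -1.3 2.5 8.5 0 0 0;2.6 -1.3 2.5 8.8 0 0 0;2.6 -1.3 2.5 8.8 0 0 0;2.6 -1.3 2.5 8.8 0 0 0"}}

```text
clock: 21.47
position: [0.6257, 0.1636, 0.0385]
eef_rot: [-0.012, 1.0, 0.0, 0.001]
force: [-0.0, -0.7, 0.9]
grip_width: 0.0295
gripper_force: 30.0
```

```bash
python3 - <<'E'
from h import *
from workcell import r
st=r.state(); print(st["gripper_force"],st["grip_width"],st["force"]); go(st,626,166,29.4,91.4)
E
```

```text
29.961009845137596 0.02946053149748999 [-0.04284712 -0.67037368  0.92763052]
go 626 166 29.4 yaw 91.4 from [625.7 163.6  38.5] 91.4 shift -0.04 0.24 0.91 turn 0.0 0.1 -0.0
```

Request:
{"api": "apply_moves", "payload": {"motion": "2.6 0 0.2 0.3 0 0 0;2.6 0 0.2 0.6 0 0 0;2.6 0 0.2 0.7 0 0 0;2.6 0 0.2 0.75 0 0 0;2.6 0 0.2 0.8 0 0 0;2.6 0 0.2 0.85 0 0 0;2.6 0 0.2 0.9 0 0 0;2.6 0 0.2 0.9 0 0 0"}}

```text
clock: 22.13
position: [0.6249, 0.1655, 0.0294]
eef_rot: [-0.012, 1.0, -0.0, 0.0]
force: [-8.8, -2.4, 25.7]
grip_width: 0.0294
gripper_force: 33.0
```

Request:
{"api": "apply_moves", "payload": {"motion": "2.6 0 0 -0.1 0 0 0;3.5 0 0 -0.1 0 0 0;4.5 0 0 -0.1 0 0 0;4.5 0 0 -0.1 0 0 0;4.5 0 0 -2 0 0 0;4.5 0 0 -6 0 0 0;4.5 0 0 -10 0 0 0;8.5 0 0 -14 0 0 0;8.5 0 0 -16 0 0 0;8.5 0 0 -16 0 0 0;8.5 0 0 -16 0 0 0"}}

```text
clock: 23.05
position: [0.6252, 0.1655, 0.1887]
eef_rot: [-0.012, 1.0, 0.0, 0.001]
force: [0.0, -0.4, -0.5]
grip_width: 0.0846
gripper_force: 0.0
```

```bash
python3 look.py w9 && python3 - <<'E'
from h import *
from workcell import r
st=r.state(); go(st,440.8,-290.8,190,70)
E
```

```text
23.05 [0.6252 0.1655 0.1887] [ 0.  -0.4 -0.5]
bench z 0.0011171187835780638
px [323.  17.] 1869 rect c 481.4 161.8 size 35.9 17.9 ang 78.2 zmax 47.5 bgr [96. 98. 99.]
px [ 23. 232.] 2352 rect c 641.6 -82.4 size 46.2 169.2 ang 78.3 zmax 20.4 bgr [ 97.  97. 101.]
px [280. 219.] 10787 rect c 626.4 165.4 size 110.2 259.3 ang 1.3 zmax 75.1 bgr [119. 119. 122.]
px [323. 218.] 1796 rect c 624.2 165.1 size 29.9 30.9 ang 89.7 zmax 59.8 bgr [37. 37. 37.]
px [  5. 235.] 522 rect c 642.1 -99.8 size 47.5 3.6 ang 3.8 zmax 27.0 bgr [38. 38. 39.]
go 440.8 -290.8 190 yaw 70 from [624.8 165.3 187.5] 91.4 shift 19.48 -45.16 -0.23 turn -0.0 -0.0 21.4
```

View pics/w9.png

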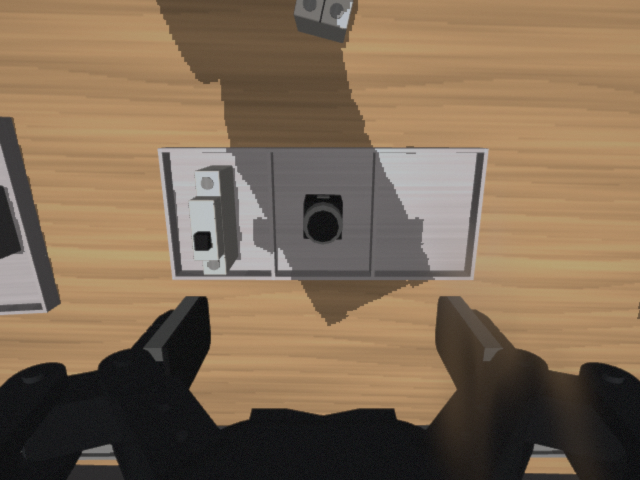

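The push-button stands upright at (323,217) in the middle bay, beside the slim breaker. Last is the small gland.

Request:
{"api": "apply_moves", "payload": {"motion": "8.5 19.5 -45.2 0 0 0 5;8.5 19.5 -45.2 0 0 0 10;8.5 19.5 -45.2 0 0 0 15;8.5 19.5 -45.2 0 0 0 21;8.5 19.5 -45.2 0 0 0 21;8.5 19.5 -45.2 0 0 0 21;8.5 19.5 -45.2 0 0 0 21;8.5 19.5 -45.2 0 0 0 21;8.5 19.5 -45.2 0 0 0 21;8.5 19.5 -45.2 0 0 0 21;8.5 19.5 -45.2 0 0 0 21;8.5 19.5 -45.2 0 0 0 21"}}

```text
clock: 24.1
position: [0.4387, -0.2937, 0.1868]
eef_rot: [0.171, 0.985, -0.0, -0.001]
force: [0.0, -0.9, 0.2]
grip_width: 0.085
gripper_force: 0.0
```

Request:
{"api": "apply_moves", "payload": {"motion": "8.5 0 -1 0 0 0 0;8.5 0 -1 0 0 0 0;8.5 0 -1 0 0 0 0;8.5 0 -1 0 0 0 0"}}

```text
clock: 24.43
position: [0.438, -0.2991, 0.1874]
eef_rot: [0.17, 0.986, 0.0, -0.0]
force: [0.1, 0.3, -0.7]
grip_width: 0.0851
gripper_force: 0.0
```

```bash
python3 look.py w10 && python3 - <<'E'
from h import *
from workcell import r
st=r.state(); go(st,440.8,-291.5,26,70)
E
```

```text
24.4333 [ 0.438  -0.2991  0.1874] [ 0.1  0.3 -0.7]
bench z 0.0007896761121213292
px [630.   3.] 137 rect c 365.0 -40.1 size 19.3 1.7 ang 55.6 zmax 22.0 bgr [16. 17. 55.]
px [525.  68.] 7562 rect c 381.9 -130.5 size 45.2 57.3 ang 9.2 zmax 63.0 bgr [ 65. 103.  57.]
px [331. 220.] 1153 rect c 439.9 -293.6 size 26.8 26.6 ang 47.1 zmax 49.1 bgr [52. 52. 53.]
px [576. 328.] 5627 rect c 604.7 -142.0 size 96.4 117.0 ang 4.4 zmax 63.4 bgr [79. 80. 84.]
px [433. 352.] 378 rect c 602.9 -248.3 size 16.2 79.1 ang 84.2 zmax 20.2 bgr [142. 144. 152.]
px [227. 395.] 2872 rect c 572.1 -442.5 size 52.2 50.5 ang 89.9 zmax 39.5 bgr [35. 76. 87.]
go 440.8 -291.5 26 yaw 70 from [ 438.  -299.1  187.6] 70.5 shift -0.01 0.8 16.16 turn 0.0 -0.0 0.5
```

Request:
{"api": "apply_moves", "payload": {"motion": "8.5 0 0.75 4 0 0 0;8.5 0 0.75 8 0 0 0;8.5 0 0.75 12 0 0 0;8.5 0 0.75 15 0 0 0;7 0 0.75 16.1 0 0 0;5 0 0.75 16.1 0 0 0;3.5 0 0.75 16.1 0 0 0;2.1 0 0.75 16.1 0 0 0;2.1 0 0.75 16.1 0 0 0;2.1 0 0.75 16.1 0 0 0;2.1 0 0.75 16.1 0 0 0;2.1 0 0.75 16.1 0 0 0", "newtons": 25}}

```text
clock: 25.48
position: [0.4408, -0.2939, 0.0286]
eef_rot: [0.171, 0.985, -0.0, 0.001]
force: [-0.6, 2.5, 11.8]
grip_width: 0.0242
gripper_force: 26.1
```

```bash
python3 - <<'E'
from h import *
from workcell import r
st=r.state(); print(st["gripper_force"],st["grip_width"],st["force"]); go(st,624.2,251,130,91.4)
E
```

```text
26.075736128768767 0.02420244148801207 [-0.59407819  2.54813723 11.84916139]
go 624.2 251 130 yaw 91.4 from [ 440.8 -293.9   28.6] 70.4 shift 1.01 57.48 -10.17 turn -0.1 0.2 -21.0
```

Request:
{"api": "apply_moves", "payload": {"motion": "2.1 0 0 -2 0 0 0;2.1 0 0 -6 0 0 0;2.1 0 0 -10 0 0 0;2.1 0 3 -10 0 0 0;2.1 0.1 7 -10 0 0 -3;2.1 0.2 11 -10 0 0 -6;2.1 0.3 15 -10 0 0 -10;2.1 0.4 19 -10 0 0 -14;2.1 0.4 23 -10 0 0 -18;2.1 0.5 27 -10 0 0 -21;2.1 0.5 31 -10 0 0 -21;2.1 0.6 35 -10 0 0 -21"}}

```text
clock: 26.48
position: [0.5525, 0.0401, 0.1282]
eef_rot: [-0.012, 1.0, 0.0, 0.001]
force: [1.3, -0.5, 0.3]
grip_width: 0.0241
gripper_force: 25.1
```

```bash
python3 - <<'E'
from h import *
from workcell import r
st=r.state(); print(st["gripper_force"],st["grip_width"],st["force"]); go(st,624.2,251,125,91.4)
E
```

```text
25.100478760323313 0.02414232054631005 [ 1.33614944 -0.46627086  0.28460314]
go 624.2 251 125 yaw 91.4 from [552.5  40.1 128.2] 91.4 shift -7.68 20.91 0.33 turn 0.0 0.1 -0.0
```

Request:
{"api": "apply_moves", "payload": {"motion": "2.1 -1.4 3.8 0 0 0 0;2.1 -2.8 7.6 0 0 0 0;2.1 -4.2 11.4 0 0 0 0;2.1 -5.6 15.2 0 0 0 0;2.1 -7 19 0 0 0 0;2.1 -7.7 20.9 0 0 0 0;2.1 -7.7 20.9 0 0 0 0;2.1 -7.7 20.9 3 0 0 0;2.1 -7.7 20.9 6 0 0 0;2.1 -7.7 20.9 8 0 0 0;2.1 -7.7 20.9 8.5 0 0 0;2.1 -7.7 20.9 8.5 0 0 0"}}

```text
clock: 27.48
position: [0.6236, 0.2486, 0.0418]
eef_rot: [-0.012, 1.0, -0.0, -0.0]
force: [-0.5, 0.2, 1.3]
grip_width: 0.0238
gripper_force: 25.1
```

```bash
python3 - <<'E'
from h import *
from workcell import r
st=r.state(); print(st["gripper_force"],st["grip_width"],st["force"]); go(st,624.2,251,31.6,91.4)
E
```

```text
25.105917159671662 0.023822458116482554 [-0.54575006  0.15551713  1.26863687]
go 624.2 251 31.6 yaw 91.4 from [623.6 248.6  41.8] 91.4 shift -0.07 0.24 1.02 turn -0.0 -0.1 -0.0
```

Request:
{"api": "apply_moves", "payload": {"motion": "2.1 0 0.2 0.4 0 0 0;2.1 0 0.2 0.7 0 0 0;2.1 0 0.2 0.8 0 0 0;2.1 0 0.2 0.85 0 0 0;2.1 0 0.2 0.9 0 0 0;2.1 0 0.2 0.95 0 0 0;2.1 0 0.2 0.95 0 0 0;2.1 0 0.2 0.95 0 0 0"}}

```text
clock: 28.15
position: [0.6238, 0.251, 0.0325]
eef_rot: [-0.012, 1.0, -0.0, 0.0]
force: [-0.2, 0.2, -0.7]
grip_width: 0.024
gripper_force: 25.1
```

Request:
{"api": "apply_moves", "payload": {"motion": "2.1 0 0 0.05 0 0 0;2.1 0 0 0.1 0 0 0;2.1 0 0 0.1 0 0 0;2.1 0 0 0.1 0 0 0"}}

```text
clock: 28.48
position: [0.6239, 0.251, 0.0317]
eef_rot: [-0.012, 1.0, 0.0, 0.0]
force: [-1.3, -0.6, 5.2]
grip_width: 0.0241
gripper_force: 25.6
```

Contact at 5 N. I'll release and retreat well clear for the final check.

Request:
{"api": "apply_moves", "payload": {"motion": "3 0 0 0 0 0 0;4 0 0 0 0 0 0;4.2 0 0 0 0 0 0;4.2 0 0 0 0 0 0;4.2 0 0 -2 0 0 0;4.2 0 0 -6 0 0 0;4.2 0 0 -10 0 0 0;8.5 0 0 -14 0 0 0;8.5 3 -3 -18 0 0 0;8.5 6 -6 -22 0 0 0;8.5 6 -6 -22 0 0 0;8.5 6 -6 -22 0 0 0"}}

```text
clock: 29.48
position: [0.5648, 0.1868, 0.2563]
eef_rot: [-0.011, 1.0, 0.0, 0.003]
force: [2.4, -0.0, 1.0]
grip_width: 0.085
gripper_force: 0.0
```

```bash
python3 look.py w11 && python3 - <<'E'
from h import *
from workcell import r
s=r.snapshot("scene"); cv2.imwrite("pics/scene1.png",s["frame"])
E
```

```text
29.4833 [0.5648 0.1868 0.2563] [ 2.4 -0.   1. ]
bench z 0.0010828981936019666
px [304.  68.] 4640 rect c 450.4 168.6 size 36.1 80.1 ang 77.5 zmax 72.5 bgr [93. 96. 98.]
px [581. 222.] 3414 rect c 620.3 450.5 size 200.7 23.4 ang 5.6 zmax 28.4 bgr [36. 37. 39.]
px [ 34. 269.] 5132 rect c 639.2 -126.8 size 166.4 94.6 ang 3.9 zmax 63.0 bgr [65. 65. 67.]
px [269. 257.] 6838 rect c 626.3 165.3 size 110.9 258.6 ang 1.3 zmax 74.7 bgr [118. 119. 122.]
px [300. 260.] 1209 rect c 624.0 165.5 size 31.0 29.8 ang 0.8 zmax 59.4 bgr [42. 42. 43.]
px [386. 261.] 807 rect c 622.9 250.6 size 26.2 26.7 ang 63.0 zmax 52.3 bgr [50. 50. 51.]
```

View pics/w11.png

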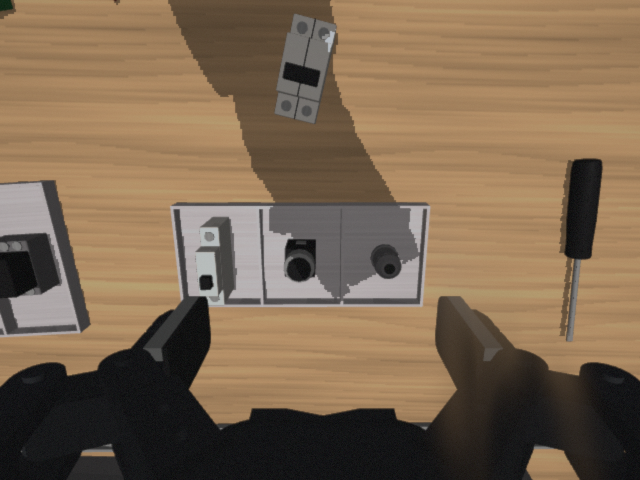

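View pics/scene1.png

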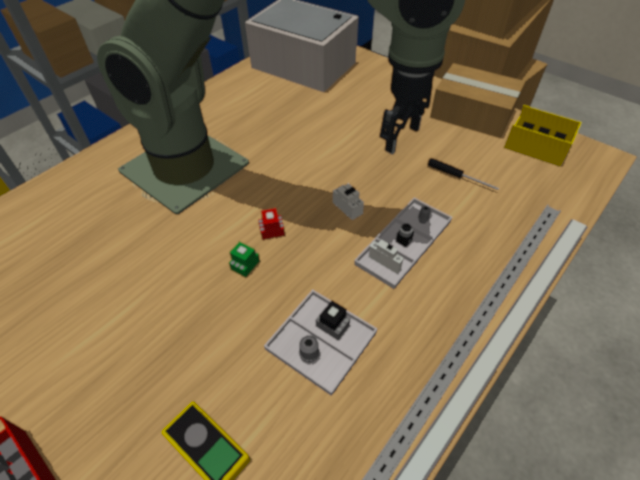

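Both pictures show the five parts upright in bays of their own. In the scene view, the contactor is at (332,320), the large gland at (309,347), the slim breaker at (388,255), the push-button at (405,233) and the small gland at (425,213). The double breaker, screwdriver, multimeter and look-alikes haven't moved, and the arm is clear.

```bash
python3 -c "
from workcell import r
print(r.job_done())"
```

```text
the job is handed in; nothing more can be done
None
```

Both kits are made up and the job is handed in: all five parts were set down upright in separate bays, motor kit first, nothing else was moved, and it took about 30 s of the 144 s; no verdict was returned.

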